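Square pots into the seed tray

TASK

Gather the three square terracotta pots into the black seed tray, each standing upright and fully down in the pocket of its own size: the largest pot in the largest pocket, the middle one in the middle-sized pocket and the smallest in the smallest. Leave the two round pots, the green glazed pot and the steel mister standing where they are.

Things in the scene. Friction and masses are not known exactly. Their poses are not given: they have to be found in the camera images.
- square_large: The largest of three SQUARE open-topped terracotta pots: 68 x 68 mm outside, 66 mm tall, straight upright sides, walls 5 mm thick, loose, standing upright on the counter at the start. Origin: centre of its underside; z up. x and y at right angles to its flat sides.
- square_medium: The middle-sized of three SQUARE open-topped terracotta pots: 50 x 50 mm outside, 58 mm tall, straight upright sides, walls 4.5 mm thick, loose, standing upright on the counter at the start. Origin: centre of its underside; z up. x and y at right angles to its flat sides.
- square_small: The smallest of three SQUARE open-topped terracotta pots: 32 x 32 mm outside, 50 mm tall, straight upright sides, walls 4 mm thick, loose, standing upright on the counter at the start. Origin: centre of its underside; z up. x and y at right angles to its flat sides.
- pocket_large: Grey insert with the largest pocket: fixed frame 100 x 100 x 11 mm with a 84 x 84 mm square opening down to the tray floor. One of three side by side (pitch 104 mm, any order) in a fixed black seed tray 320 x 112 mm. Tray floor 3 mm, insert top and tray rim 14 mm above the counter. Origin: centre of the opening at tray floor height; z up, y along the row, x across; opening's sides along x, y.
- pocket_medium: Grey insert with the middle-sized pocket: fixed frame 100 x 100 x 11 mm with a 66 x 66 mm square opening down to the tray floor. One of three side by side (pitch 104 mm, any order) in a fixed black seed tray 320 x 112 mm. Tray floor 3 mm, insert top and tray rim 14 mm above the counter. Origin: centre of the opening at tray floor height; z up, y along the row, x across; opening's sides along x, y.
- pocket_small: Grey insert with the smallest pocket: fixed frame 100 x 100 x 11 mm with a 48 x 48 mm square opening down to the tray floor. One of three side by side (pitch 104 mm, any order) in a fixed black seed tray 320 x 112 mm. Tray floor 3 mm, insert top and tray rim 14 mm above the counter. Origin: centre of the opening at tray floor height; z up, y along the row, x across; opening's sides along x, y.
- round_large: The larger of two ROUND open-topped terracotta pots, a look-alike that stays: 66 mm across the mouth, a little narrower at the foot, 64 mm tall, loose on the counter. Origin: centre of its underside; z up.
- round_small: The smaller of two ROUND open-topped terracotta pots, a look-alike that stays: 48 mm across the mouth, a little narrower at the foot, 56 mm tall, loose on the counter. Origin: centre of its underside; z up.
- glazed_pot: Green glazed round flower pot, a bystander: 120 mm across the rim, 95 mm tall, loose on the counter beside the work. Origin: centre of its underside; z up.
- mister: Stainless steel mister bottle with a black twist cap and nozzle, a bystander: 70 mm across, 166 mm tall, loose on the counter beside the work. Origin: centre of its underside; z up.
Mind the look-alikes: they are no part of the job. What is shaped like the round_large but blue or turquoise is not meant.

How it is judged:
At the end, for the whole second after the job is handed in: Each square pot at rest in the pocket of its size: upright (0.1 rad), underside within 4 mm of the tray floor, centre within 11 mm of the pocket centre along and across the row; round pots, glazed pot and mister at rest, upright (0.15 rad), within 30 mm of their start (x of square_large in the frame of pocket_large between -0.011 and 0.011 m and y of square_large in the frame of pocket_large between -0.011 and 0.011 m and z of square_large in the frame of pocket_large below 0.004 m and angle between each of square_large, square_medium, square_small's own z axis and vertical below 0.1 rad and linear speed of each of square_large, square_medium, square_small, round_large, round_small, glazed_pot, mister below 0.02 m/s and x of square_medium in the frame of pocket_medium between -0.011 and 0.011 m and y of square_medium in the frame of pocket_medium between -0.011 and 0.011 m and z of square_medium in the frame of pocket_medium below 0.004 m and x of square_small in the frame of pocket_small between -0.011 and 0.011 m and y of square_small in the frame of pocket_small between -0.011 and 0.011 m and z of square_small in the frame of pocket_small below 0.004 m and distance of each of round_large, round_small, glazed_pot, mister from where it was at the start of the episode below 0.03 m and angle between each of round_large, round_small, glazed_pot, mister's own z axis and vertical below 0.15 rad); the robot touches nothing.
It fails at once if the larger round pot is pushed more than 30 mm or knocked over (distance of round_large from where it was at the start of the episode above 0.03 m or angle between round_large's own z axis and vertical above 0.5 rad).
It fails at once if the smaller round pot is pushed more than 30 mm or knocked over (distance of round_small from where it was at the start of the episode above 0.03 m or angle between round_small's own z axis and vertical above 0.5 rad).
It fails at once if the green glazed pot is pushed more than 30 mm or knocked over (distance of glazed_pot from where it was at the start of the episode above 0.03 m or angle between glazed_pot's own z axis and vertical above 0.5 rad).
It fails at once if the steel mister is pushed more than 30 mm or knocked over (distance of mister from where it was at the start of the episode above 0.03 m or angle between mister's own z axis and vertical above 0.5 rad).
It also fails if it takes over 83 s, if anything falls off the work surface, if the arm or the gripper's body presses on something with over 40 N, if the wrist force passes 120 N, or if a joint passes its speed limit or range.

ROBOT

A 6-joint arm with a two-finger parallel gripper is mounted at the origin on the work surface. World frame = base frame: x ahead of the robot, y to its left, z up, the work surface at z = 0. Lengths are in m, angles in rad, forces in N, time in s.
With the tool pointing down it reaches from about 0.225 to 0.875 m from the base axis. Payload 3.4 kg.
Tool frame: the origin (TCP) lies at the very end of the fingers, on their centre line; the grasp point (between the pads) lies 19 mm behind it (grasp_offset is the distance from the TCP to the grasp point, in m); y points along the fingers, z is the direction in which the jaws open and shut, and the axes are right-handed (so a half turn about y gives the same grasp; the last joint's range is limited). The gripper opens to 85 mm and grips with 20 to 120 N. Pads are 22 mm wide; open, the fingers measure 114 mm over their backs; the gripper's body (76 mm by 85 mm) begins 54 mm behind the grasp point. The pads swing forward as they close: fully open they stand 13 mm farther back than shut.
Start: joints at [-1.382, 0.276, 1.505, -0, 1.361, -0.121], TCP at [0.175, -0.548, 0.231] pointing down, gripper open.
Joint ranges: [-2.89, 2.89], [-0.75, 2.08], [0.22, 2.7], [-1.18, 4.32], [0.11, 2.71], [-2.7, 2.7]. Speed limits (rad/s): [2.57, 2.57, 3.14, 3.14, 3.14, 3.14].

INTERFACE

Orientations are given as a unit quaternion [w, x, y, z].
In Python, from rig import get_state, get_image, sign_off, grasp_offset gives the robot as it stands.
- The arm moves only by the shell command python3 -m jog 'ROWS' [FORCE]. ROWS is JSON, one flat list of numbers, 7 for each row, row after row: the closure in counts, from 0 (fully open) to 255 (shut), then the shift along the tool's x, y, z in cm, then the turn, a rotation vector about the tool's x, y, z in units of 8 degrees (1.0 is 8 degrees). In form: [jaw, tx, ty, tz, rx, ry, rz, jaw, tx, ty, tz, rx, ry, rz, ...]. A call has 1 to 12 rows; each row is the pose to reach, as a shift and turn from the pose commanded when the call began, along the tool's axes at that moment; what a row does not reach only later rows make up. A row lasts 1/8 s, in which the tool goes at most 62.5 mm and 10.7 degrees, less where a joint would pass 70% of its speed; a pose out of reach is approached as far as the arm can. A call with a gripper value outside its range is refused whole. The fingers move at their own pace and stop on an object; FORCE is the grip in N (left out, the last holds). Time passes only in rows, so rows that repeat a pose let the fingers close. It gives the time, the measured TCP pose, the force and the opening at its end, in the units of the state.
- get_state(): the state, without advancing time (a new reading comes with each control period).
- get_image(name): name is "scene" or "top" or "wrist"; returns a dict with "color" (480x640x3 uint8, blue, green, red), "mtx" (3x3 intrinsics, pixels), "k1" (the pictures are not rectified: a ray, as slopes to the right and down, at radius r is drawn at 1 + k1 r^2 times it, then the intrinsics apply), "R" (3x3) and "t" (3): a world point X has camera coordinates R X + t; the wrist camera has in their place "tool_from_camera" (4x4, takes a point from camera to tool coordinates, whose origin is the TCP and whose axes are the tool frame's). Camera axes: x right, y down, z forward; pixel columns grow to the right and rows downward; lengths in m; the calibration is good to about 2 mm. A picture is of the moment at which its call begins: read the wrist's pose just before it. There is no depth.
- sign_off(): hands the job in, once; it reports no verdict.
The state is a dict: "clock": time; "qpos": joint angles; "qd": joint speeds; "effort": joint torques, N m; "position": TCP position; "ee_rot": TCP orientation; "contact_force": force on the tool from outside, world axes, zero at the start; "moment": the same for the moment, N m; "width": finger opening in m.
Only numpy, scipy, OpenCV 4.12 (cv2) and the standard library are available. Lean on these libraries where they do the work, as an engineer would, in place of code of your own. Each camera call takes 0.05 s, during which the arm holds its last target.

## Working session

There is one attempt and no reset: what is moved stays moved. The work goes in short steps, Python scripts to look and compute and a shell command to move; the robot and the scene stay as the last step left them, time stands still between calls to the robot, and variables do not carry over. Pictures are saved under pics/ and viewed, and the job is handed in when it is done.

```bash
mkdir -p pics; ls; python3 - <<'E'
from rig import get_state,get_image,grasp_offset
import cv2
print(get_state(),grasp_offset)
for n in ("scene","top","wrist"):
    d=get_image(n); cv2.imwrite(f"pics/{n}0.png",d["color"])
    print(n,{k:v for k,v in d.items() if k!="color"})
E
```

```text
pics
{'clock': 0.0, 'qpos': array([-1.38203023e+00,  2.76604101e-01,  1.50615848e+00,  3.42512986e-06,
        1.36069903e+00, -1.20976120e-01]), 'qd': array([-0.00088184,  0.0001086 , -0.00031619, -0.00097189, -0.00219473,
        0.00095059]), 'effort': array([ 7.77792975e-04, -4.16768289e+01, -2.45807666e+01,  2.05225360e-04,
        1.13855608e-02, -1.18960398e-05]), 'position': array([ 0.17517454, -0.54709951,  0.23042442]), 'ee_rot': array([ 0.10905166, -0.10909408,  0.69930389, -0.69798301]), 'contact_force': array([ 0.07688475, -1.08188489, -0.02614841]), 'moment': array([ 0.00831306, -0.00589484,  0.07202105]), 'width': 0.08521973936924465} 0.0187
scene {'mtx': array([[519.72974506,   0.        , 322.7278259 ],
       [  0.        , 519.72974506, 242.1907686 ],
       [  0.        ,   0.        ,   1.        ]]), 'k1': -0.058237543002879234, 'R': array([[-0.16214441,  0.98674482,  0.00662199],
       [ 0.65891535,  0.11326517, -0.74364075],
       [-0.7345337 , -0.11621385, -0.66854662]]), 't': array([ 0.09188254, -0.28975426,  1.51056443])}
top {'mtx': array([[453.20383455,
[... 226 characters left out ...]
.99264894, -0.00465574, -0.12093968],
       [ 0.12091247,  0.0057397 , -0.99264658]]), 't': array([-0.00438742,  0.48696091,  1.06572145])}
wrist {'mtx': array([[393.28722138,   0.        , 319.86129495],
       [  0.        , 393.28722138, 241.55446107],
       [  0.        ,   0.        ,   1.        ]]), 'k1': -0.007747495088366683, 'tool_from_camera': array([[ 3.85092777e-04,  9.65464476e-01,  2.60534445e-01,
        -6.66109835e-02],
       [-2.95277017e-04, -2.60534344e-01,  9.65464535e-01,
        -1.41335218e-01],
       [ 9.99999882e-01, -4.48723253e-04,  1.84749576e-04,
         3.08937460e-04],
       [ 0.00000000e+00,  0.00000000e+00,  0.00000000e+00,
         1.00000000e+00]])}
```

View pics/top0.png

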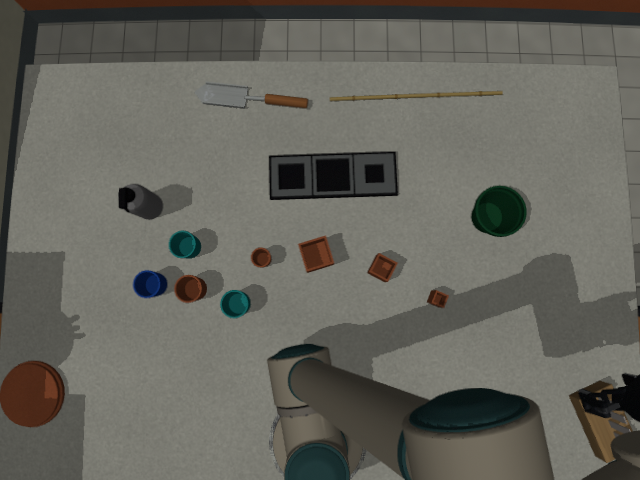

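View pics/scene0.png

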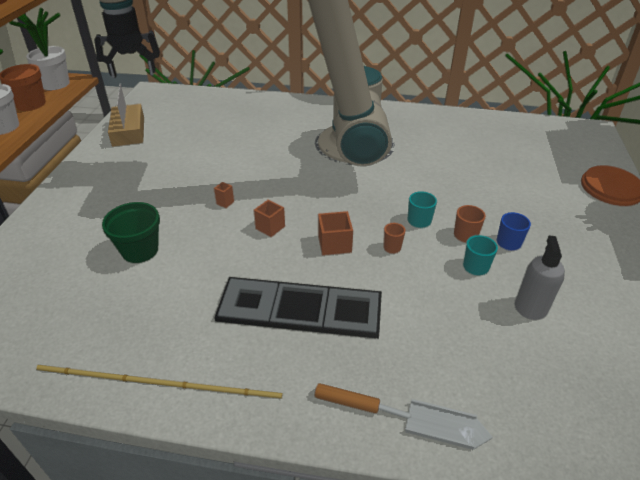

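The squares in the top view are at (316,254), (382,267) and (438,298). The round look-alikes are at (261,257) and (190,288), and the turquoise and blue ones are not meant. The tray's pockets run medium (291,176), large (333,175), small (374,174). I'll measure next and confirm with a crop.

```bash
cat > h.py <<'E'
import numpy as np, cv2
from scipy.spatial.transform import Rotation as Ro
from rig import get_state,get_image
def cast(d,px,z):
    px=np.asarray(px,float).reshape(-1,2); m=d["mtx"]
    und=cv2.undistortPoints(px.reshape(-1,1,2),m,np.array([d["k1"],0,0,0,0])).reshape(-1,2)
    if "R" in d: R,t=d["R"],d["t"]
    else: R,t=d["Rw"],d["tw"]
    C=-R.T@t; r=np.c_[und,np.ones(len(und))]@R
    return C+r*((z-C[2])/r[:,2])[:,None]
def wrist():
    s=get_state(); d=get_image("wrist"); q=s["ee_rot"]
    T=np.eye(4); T[:3,:3]=Ro.from_quat(q[[1,2,3,0]]).as_matrix(); T[:3,3]=s["position"]
    W=np.linalg.inv(T@d["tool_from_camera"]); d["Rw"],d["tw"]=W[:3,:3],W[:3,3]; return d,s
def proj(d,X):
    R,t=(d["R"],d["t"]) if "R" in d else (d["Rw"],d["tw"])
    return cv2.projectPoints(np.asarray(X,float).reshape(-1,1,3),cv2.Rodrigues(R)[0],t,d["mtx"],np.array([d["k1"],0,0,0,0]))[0].reshape(-1,2)
E
python3 - <<'E'
from h import *
d=get_image("top"); im=d["color"]; hsv=cv2.cvtColor(im,cv2.COLOR_BGR2HSV)
m=cv2.inRange(hsv,(0,90,30),(14,255,255))
n,l,st,c=cv2.connectedComponentsWithStats(m)
for i in range(1,n):
    if st[i,4]>60: print(i,st[i],c[i].round(1))
cv2.imwrite("pics/crop1.png",cv2.resize(im[215:325,160:460],None,fx=2.66,fy=2.66,interpolation=cv2.INTER_CUBIC))
cv2.imwrite("pics/crop2.png",cv2.resize(im[145:205,260:410],None,fx=5,fy=5,interpolation=cv2.INTER_CUBIC))
s=get_image("scene")["color"]
cv2.imwrite("pics/crop3.png",cv2.resize(s[170:350,200:400],None,fx=3.3,fy=3.3,interpolation=cv2.INTER_CUBIC))
E
```

```text
1 [  15    0  625   13 4607] [343.    3.5]
2 [265  94  43  14 416] [285.7 100.6]
3 [298 236  36  36 881] [315.9 253.6]
4 [251 248  20  19 314] [260.6 257.1]
5 [368 253  30  29 523] [382.2 267.4]
6 [174 275  33  28 711] [189.5 288.3]
7 [427 290  22  18 261] [437.5 298.4]
11 [   0  361   65   66 3370] [ 31.7 393.7]
```

View pics/crop1.png

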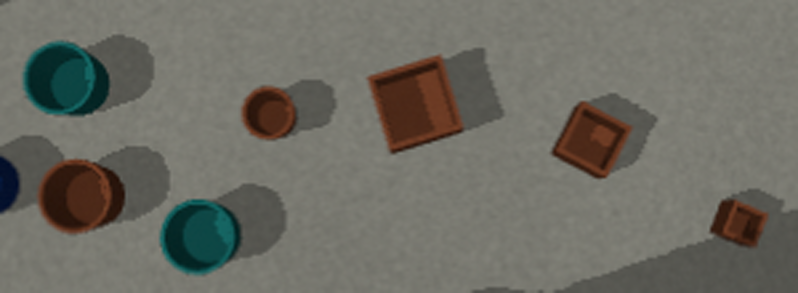

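View pics/crop2.png

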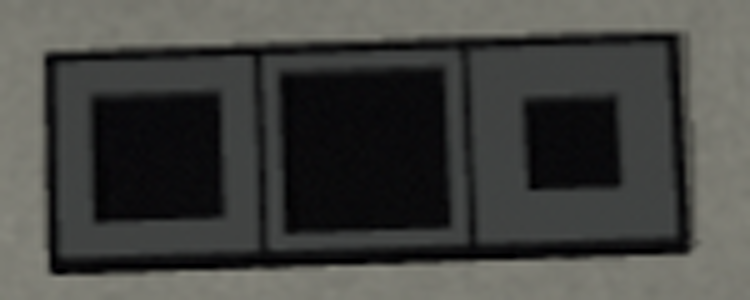

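View pics/crop3.png

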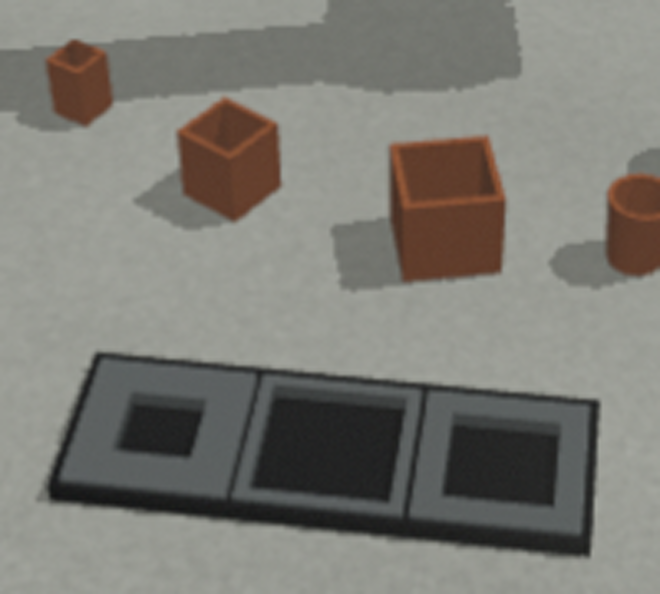

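View pics/wrist0.png

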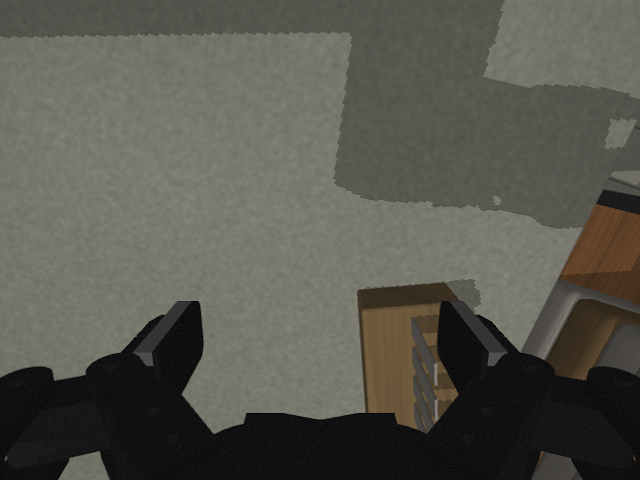

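The crops confirm it: three square pots and two round ones are visible, and the tray order is medium, large, small from image left to right in the top view.

```bash
python3 - <<'E'
from h import *
d=get_image("top"); im=d["color"]; hsv=cv2.cvtColor(im,cv2.COLOR_BGR2HSV)
C=-d["R"].T@d["t"]; print("cam",C, "nadir",proj(d,[[C[0],C[1],0]]))
m=cv2.inRange(hsv,(0,90,30),(14,255,255))
n,l,st,c=cv2.connectedComponentsWithStats(m)
for i,h,nm in((3,.066,"L"),(5,.058,"M"),(7,.05,"S"),(4,.056,"rs"),(6,.064,"rl")):
    cs=cv2.findContours((l==i).astype(np.uint8),0,1)[0][0]
    print(nm,cast(d,c[i],h*.75).round(4),cv2.minAreaRect(cs))
def rect(name,pts,off,sc,z):
    p=np.array(pts)/sc+off; X=cast(d,p,z)
    e=[X[(k+1)%4]-X[k] for k in range(4)]
    print(name,X.mean(0).round(4),[(round(np.linalg.norm(v),3),round(np.degrees(np.arctan2(v[1],v[0]))%90,1)) for v in e])
rect("L",[(369,76),(441,57),(462,131),(393,152)],(160,215),2.66,.066)
rect("M",[(582,102),(630,135),(601,177),(554,150)],(160,215),2.66,.058)
rect("S",[(727,200),(768,210),(755,247),(713,232)],(160,215),2.66,.05)
rect("pM",[(92,95),(220,93),(224,216),(94,221)],(260,145),5,.014)
rect("pL",[(282,73),(445,69),(451,226),(287,233)],(260,145),5,.014)
rect("pS",[(527,99),(615,95),(621,186),(530,189)],(260,145),5,.014)
rect("tray",[(46,54),(677,36),(688,248),(53,270)],(260,145),5,.010)
E
```

```text
cam [ 0.35454554 -0.00823705  1.11675512] nadir [[321.34799377 292.72598253]]
L [[0.4464 0.005  0.0495]] ((316.00714111328125, 253.62277221679688), (30.424049377441406, 29.11163902282715), 72.6459732055664)
M [[ 0.4148 -0.152   0.0435]] ((382.1989440917969, 267.439453125), (22.764705657958984, 23.176471710205078), 28.072484970092773)
S [[ 0.3422 -0.2834  0.0375]] ((437.4482421875, 298.37933349609375), (18.56953239440918, 14.484235763549805), 21.801406860351562)
rs [[0.4378 0.1368 0.042 ]] ((260.5, 257.0), (18.0, 19.0), 90.0)
rl [[0.3628 0.3027 0.048 ]] ((190.0, 288.5), (27.0, 32.0), 90.0)
L [0.4439 0.0035 0.066 ] [(np.float64(0.065), np.float64(15.2)), (np.float64(0.068), np.float64(15.9)), (np.float64(0.063), np.float64(17.2)), (np.float64(0.07), np.float64(18.0))]
M [ 0.4126 -0.1507  0.058 ] [(np.float64(0.051), np.float64(55.4)), (np.float64(0.045), np.float64(54.9)), (np.float64(0.047), np.float64(60.2)), (np.float64(0.049), np.float64(59.4))]
S [ 0.342  -0.2826  0.05  ] [(np.float64(0.037), np.float64(76.5)), (np.float64(0.035), np.float64(69.2)), (np.float64(0.039), np.float64(70.5)), (np.float64(0.031), np.float64(65.1))]
pM [0.6428 0.0676 0.014 ] [(np.float64(0.064), np.float64(1.1)), (np.float64(0.063), np.float64(2.4)), (np.float64(0.065), np.float64(2.4)), (np.float64(0.065), np.float64(1.9))]
pL [ 0.6464 -0.0366  0.014 ] [(np.float64(0.082), np.float64(1.7)), (np.float64(0.081), np.float64(1.9)), (np.float64(0.082), np.float64(2.8)), (np.float64(0.082), np.float64(2.1))]
pS [ 0.6509 -0.14    0.014 ] [(np.float64(0.044), np.float64(3.0)), (np.float64(0.047), np.float64(2.9)), (np.float64(0.045), np.float64(2.3)), (np.float64(0.046), np.float64(1.4))]
tray [ 0.6469 -0.0366  0.01  ] [(np.float64(0.319), np.float64(1.9)), (np.float64(0.109), np.float64(1.9)), (np.float64(0.317), np.float64(2.3)), (np.float64(0.111), np.float64(3.0))]
```

```bash
cat >> h.py <<'E'
def plan(x,y,z,jaw):
    """jaw: world heading (deg) of jaw axis mod 180; prints shift(cm), turn(8deg) for upright tool-down target"""
    s=get_state(); q=s["ee_rot"]; R=Ro.from_quat(q[[1,2,3,0]]).as_matrix()
    h=np.degrees(np.arctan2(R[1,2],R[0,2])); best=None
    dl=(jaw-h+90)%180-90
    for D in (dl,dl-180 if dl>0 else dl+180):
        a=np.radians(h+D); zt=np.array([np.cos(a),np.sin(a),0]); yt=np.array([0,0,-1.]); Rt=np.c_[np.cross(yt,zt),yt,zt]
        rv=Ro.from_matrix(R.T@Rt).as_rotvec(degrees=True)/8
        print("head",round(h,1),"turn",round(D,1),"shift",(R.T@(np.array([x,y,z])-s["position"])*100).round(2),"rot",rv.round(3))
    print("pos",s["position"].round(4),"q",s["qpos"].round(2),"F",s["contact_force"].round(1),"w",round(s["width"],4),"t",round(s["clock"],2))
E
python3 -c "
from h import *
plan(.342,-.283,.17,-20); plan(.342,-.283,.17,70)"
```

```text
head -72.2 turn 52.2 shift [-23.95   6.11 -20.11] rot [ 3.000e-03 -6.531e+00 -2.000e-03]
head -72.2 turn -127.8 shift [-23.95   6.11 -20.11] rot [2.0000e-03 1.5969e+01 4.0000e-03]
pos [ 0.1753 -0.5475  0.231 ] q [-1.38  0.28  1.51 -0.    1.36 -0.12] F [ 0.9 -0.6 -0.3] w 0.0853 t 0.3
head -72.2 turn -37.8 shift [-23.95   6.11 -20.11] rot [4.000e-03 4.719e+00 1.000e-03]
head -72.2 turn 142.2 shift [-23.95   6.11 -20.11] rot [ 1.0000e-03 -1.7781e+01 -5.0000e-03]
pos [ 0.1753 -0.5475  0.231 ] q [-1.38  0.28  1.51 -0.    1.36 -0.12] F [ 0.9 -0.6 -0.3] w 0.0853 t 0.3
```

```bash
python3 -m jog '[0,-24,6.1,-20.1,0,-6.53,0,0,-24,6.1,-20.1,0,-6.53,0,0,-24,6.1,-20.1,0,-6.53,0,0,-24,6.1,-20.1,0,-6.53,0,0,-24,6.1,-20.1,0,-6.53,0,0,-24,6.1,-20.1,0,-6.53,0,0,-24,6.1,-20.1,0,-6.53,0,0,-24,6.1,-20.1,0,-6.53,0]' 40
python3 - <<'E'
from h import *
d,s=wrist(); cv2.imwrite("pics/w1.png",d["color"]); plan(.342,-.283,.022,-20)
print(proj(d,[[.342,-.283,.05]]))
E
```

```text
clock: 1.3
position: [0.3424, -0.2846, 0.1707]
ee_rot: [-0.405, 0.405, -0.579, 0.58]
contact_force: [-0.3, -0.9, 0.0]
width: 0.0855
head -20.1 turn 0.1 shift [-0.16 14.86 -0.1 ] rot [-0.005 -0.017  0.007]
head -20.1 turn -179.9 shift [-0.16 14.86 -0.1 ] rot [-1.1000e-02  2.2483e+01 -9.0000e-03]
pos [ 0.3423 -0.2847  0.1706] q [-0.85  0.13  1.86 -0.    1.15 -0.5 ] F [ 0.3  0.4 -0.4] w 0.0855 t 1.35
[[317.13485961 232.79227429]]
```

View pics/w1.png

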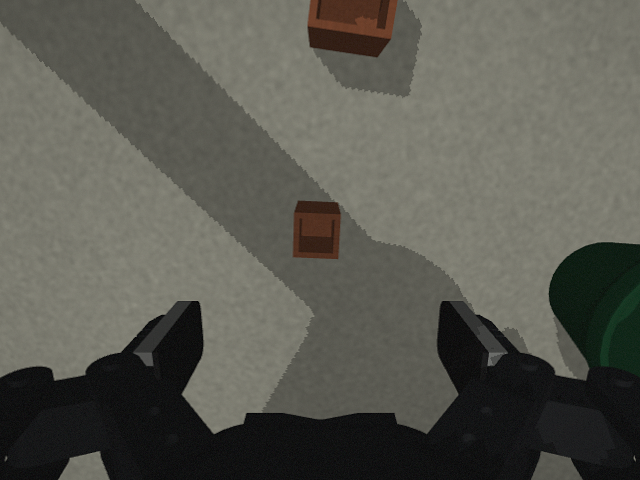

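The small pot's rim has corners near (293,213), (340,213), (339,258) and (293,257). That is square to the jaws and agrees with the top view, so I'll descend straight onto it.

```bash
python3 -m jog '[0,-0.1,14.7,-0.1,0,0,0,0,-0.1,14.7,-0.1,0,0,0,0,-0.1,14.7,-0.1,0,0,0,0,-0.1,14.7,-0.1,0,0,0,255,-0.1,14.7,-0.1,0,0,0,255,-0.1,14.7,-0.1,0,0,0,255,-0.1,14.7,-0.1,0,0,0,255,-0.1,14.7,-0.1,0,0,0,255,-0.1,14.7,-0.1,0,0,0,255,-0.1,14.7,-0.1,0,0,0,255,-0.1,14.7,-0.1,0,0,0]' 40
python3 - <<'E'
from h import *
d,s=wrist(); cv2.imwrite("pics/w2.png",d["color"]); plan(.651,-.14,.12,2.2-90)
E
```

```text
clock: 2.72
position: [0.3425, -0.2825, 0.0245]
ee_rot: [-0.406, 0.406, -0.578, 0.58]
contact_force: [-1.7, 0.1, 6.3]
width: 0.031
head -20.0 turn -67.8 shift [-23.92  -9.53  24.14] rot [-1.900e-02  8.477e+00  1.000e-03]
head -20.0 turn 112.2 shift [-23.92  -9.53  24.14] rot [ 1.0000e-03 -1.4023e+01  2.2000e-02]
pos [ 0.3425 -0.2825  0.0245] q [-0.85  0.31  2.07 -0.    0.76 -0.5 ] F [-0.7 -0.5  5.5] w 0.0317 t 2.77
```

View pics/w2.png

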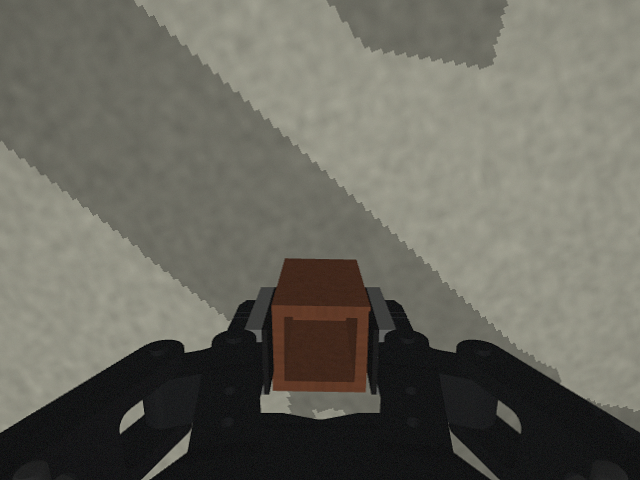

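The small pot sits between the pads at a width of 31.7 mm, with its rim at about (272..370, 305..391). I'll lift it.

```bash
python3 -m jog '[255,0,-10,0,0,0,0,255,0,-10,0,0,0,0,255,0,-10,0,0,0,0]'
python3 - <<'E'
from h import *
d,s=wrist(); cv2.imwrite("pics/w3.png",d["color"]); plan(.651,-.14,.125,2.2)
z=s["position"][2]+.0255
X=cast(d,[(272,305),(370,305),(365,391),(274,391)],z); print(X.round(4),X.mean(0)-s["position"])
E
```

```text
clock: 3.15
position: [0.3438, -0.2836, 0.1266]
ee_rot: [-0.406, 0.405, -0.576, 0.582]
contact_force: [0.0, -0.9, -0.9]
width: 0.0316
head -20.0 turn 22.2 shift [-2.392e+01  1.000e-02  2.411e+01] rot [-0.022 -2.774  0.019]
head -20.0 turn -157.8 shift [-2.392e+01  1.000e-02  2.411e+01] rot [-0.026 19.726 -0.031]
pos [ 0.3426 -0.2823  0.1248] q [-0.85  0.17  1.94 -0.    1.03 -0.5 ] F [ 0.5  0.4 -0.9] w 0.0319 t 3.2
[[ 0.3348 -0.2654  0.1521]
 [ 0.3641 -0.2762  0.1521]
 [ 0.3526 -0.3059  0.1521]
 [ 0.3236 -0.2951  0.1521]] [-5.55047505e-06 -2.07635720e-03  2.55000000e-02]
```

View pics/w3.png

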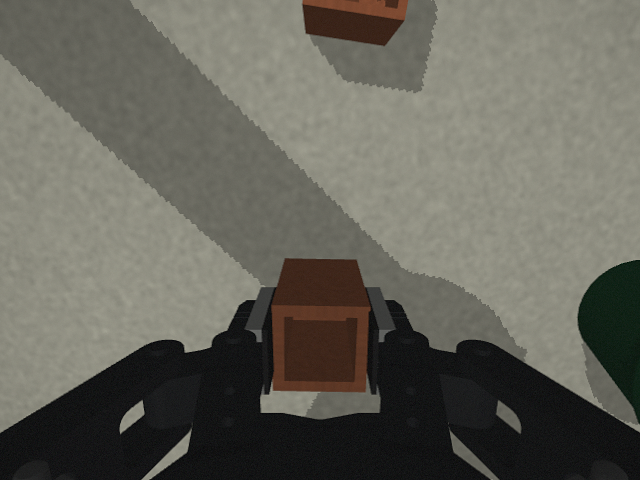

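The small pot is held upright. I'll move it over the small pocket.

```bash
python3 -m jog '[255,-24.1,0,24.1,0,-2.78,0,255,-24.1,0,24.1,0,-2.78,0,255,-24.1,0,24.1,0,-2.78,0,255,-24.1,0,24.1,0,-2.78,0,255,-24.1,0,24.1,0,-2.78,0,255,-24.1,0,24.1,0,-2.78,0,255,-24.1,0,24.1,0,-2.78,0,255,-24.1,0,24.1,0,-2.78,0,255,-24.1,0,24.1,0,-2.78,0]'
python3 - <<'E'
from h import *
d,s=wrist(); cv2.imwrite("pics/w4.png",d["color"]); plan(.651,-.138,.029,2.2)
E
```

```text
clock: 4.32
position: [0.6493, -0.1384, 0.1229]
ee_rot: [-0.509, 0.51, -0.491, 0.49]
contact_force: [-0.2, -0.1, -0.6]
width: 0.0315
head 2.2 turn 0.0 shift [-0.04  9.42  0.15] rot [ 0.007 -0.005 -0.   ]
head 2.2 turn -180.0 shift [-0.04  9.42  0.15] rot [1.0000e-03 2.2495e+01 1.2000e-02]
pos [ 0.6496 -0.1385  0.1232] q [-0.31  0.48  1.46 -0.    1.2  -0.35] F [-0.7 -0.7 -0.3] w 0.0315 t 4.38
```

View pics/w4.png

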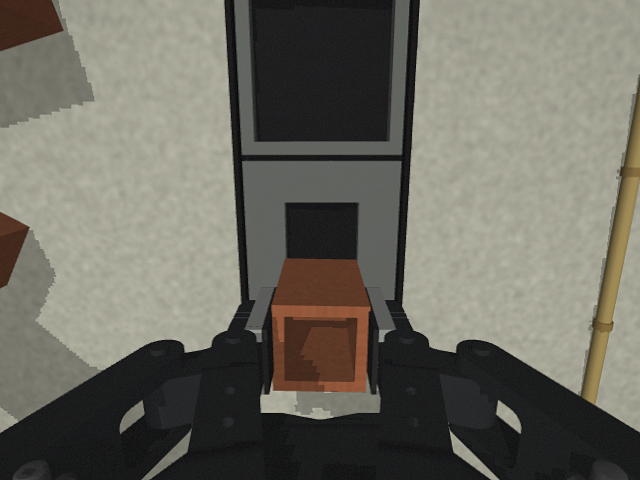

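The view shows the small pocket's near edge at (286..358, 203), centred ahead of the pot. I'll check that numerically, along with the insert line at row 157 for the seam between the inserts.

```bash
python3 - <<'E'
from h import *
d,s=wrist(); X=cast(d,[(286,203),(358,203),(255,140),(390,140),(324,157)],.014); print(X.round(4))
E
```

```text
[[ 0.6277 -0.1156  0.014 ]
 [ 0.6739 -0.1138  0.014 ]
 [ 0.608  -0.077   0.014 ]
 [ 0.6912 -0.0739  0.014 ]
 [ 0.6509 -0.0857  0.014 ]]
```

```bash
python3 -m jog '[255,-0.1,5,0.15,0,0,0,255,-0.1,9.5,0.15,0,0,0,255,-0.1,9.5,0.15,0,0,0,255,-0.1,9.5,0.15,0,0,0]'
python3 - <<'E'
from h import *
plan(.651,-.138,.028,2.2)
E
```

```text
clock: 4.92
position: [0.6521, -0.1372, 0.0287]
ee_rot: [-0.509, 0.51, -0.49, 0.49]
contact_force: [0.5, -0.1, -0.4]
width: 0.0314
head 2.2 turn 0.0 shift [ 0.08  0.07 -0.11] rot [ 0.    -0.001  0.001]
head 2.2 turn -180.0 shift [ 0.08  0.07 -0.11] rot [-2.0000e-03  2.2499e+01  0.0000e+00]
pos [ 0.6521 -0.1372  0.0287] q [-0.31  0.57  1.56 -0.    1.01 -0.35] F [ 0.5 -0.1 -0.4] w 0.0314 t 4.92
```

```bash
python3 -m jog '[255,0,0.1,0,0,0,0,255,0,0.1,0,0,0,0,90,0,0.1,0,0,0,0,90,0,0.1,0,0,0,0,90,0,0.1,0,0,0,0,90,0,-4,0,0,0,0,90,0,-9,0,0,0,0,90,0,-14,0,0,0,0,90,0,-14,0,0,0,0,0,0,-14,0,0,0,0]'
python3 - <<'E'
from h import *
d,s=wrist(); cv2.imwrite("pics/w5.png",d["color"]); plan(.413,-.151,.18,-33); plan(.413,-.151,.18,57)
E
```

```text
clock: 6.18
position: [0.6519, -0.1366, 0.168]
ee_rot: [-0.51, 0.51, -0.49, 0.49]
contact_force: [-0.1, 0.3, -0.8]
width: 0.0715
head 2.2 turn -35.2 shift [  0.53  -1.24 -23.88] rot [ 0.019  4.404 -0.   ]
head 2.2 turn 144.8 shift [  0.53  -1.24 -23.88] rot [ -0.    -18.096  -0.024]
pos [ 0.6514 -0.1364  0.167 ] q [-0.31  0.45  1.4  -0.    1.3  -0.35] F [ 0.5  1.1 -0.4] w 0.0786 t 6.22
head 2.2 turn 54.8 shift [  0.53  -1.24 -23.88] rot [ 0.013 -6.846 -0.014]
head 2.2 turn -125.2 shift [  0.53  -1.24 -23.88] rot [ 0.016 15.654  0.016]
pos [ 0.6514 -0.1364  0.167 ] q [-0.31  0.45  1.4  -0.    1.3  -0.35] F [ 0.5  1.1 -0.4] w 0.0786 t 6.22
```

View pics/w5.png

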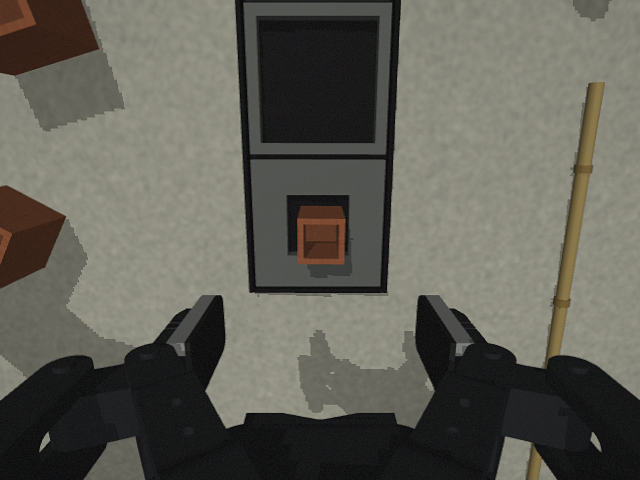

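The small pot stands in its pocket, with its rim at about (298..345, 219..264). I'll check its position and then go to the medium pot.

```bash
python3 - <<'E'
from h import *
d,s=wrist()
print("S rim",cast(d,[(298,219),(345,219),(345,264),(298,264)],.053).mean(0).round(4))
print("pS",cast(d,[(287,195),(350,195)],.014).round(4))
X=cast(d,[(257,17),(378,17),(377,142),(261,142)],.014);print("pL",X.round(4),X.mean(0).round(4))
E
python3 -m jog '[0,0.5,-1.2,-23.9,0,4.4,0,0,0.5,-1.2,-23.9,0,4.4,0,0,0.5,-1.2,-23.9,0,4.4,0,0,0.5,-1.2,-23.9,0,4.4,0,0,0.5,-1.2,-23.9,0,4.4,0,0,0.5,-1.2,-23.9,0,4.4,0,0,0.5,-1.2,-23.9,0,4.4,0]'
python3 - <<'E'
from h import *
d,s=wrist(); cv2.imwrite("pics/w6.png",d["color"]); plan(.413,-.151,.025,-33)
print(proj(d,[[.413,-.151,.058]]))
E
```

```text
S rim [ 0.6532 -0.1397  0.053 ]
pS [[ 0.6264 -0.1148  0.014 ]
 [ 0.6737 -0.113   0.014 ]]
pL [[ 0.6041  0.0048  0.014 ]
 [ 0.6855  0.0079  0.014 ]
 [ 0.691  -0.0736  0.014 ]
 [ 0.6068 -0.0769  0.014 ]] [ 0.6469 -0.0344  0.014 ]
clock: 7.15
position: [0.415, -0.1512, 0.1799]
ee_rot: [0.338, -0.338, 0.621, -0.621]
contact_force: [0.8, -0.3, -1.5]
width: 0.0853
head -32.9 turn -0.1 shift [ 0.09 15.49 -0.16] rot [ 0.002  0.01  -0.   ]
head -32.9 turn 179.9 shift [ 0.09 15.49 -0.16] rot [-1.000e-03 -2.249e+01 -3.000e-03]
pos [ 0.4149 -0.1512  0.1799] q [-0.51  0.11  1.85  0.    1.18  0.07] F [-0.2  0.2 -1. ] w 0.0856 t 7.2
[[316.1479666  235.99781644]]
```

View pics/w6.png

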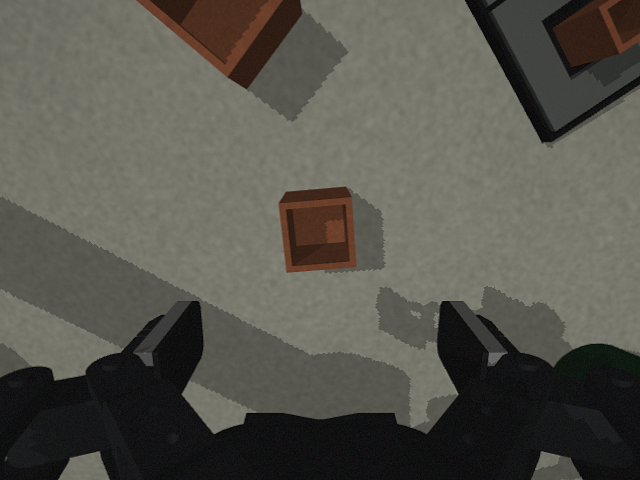

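The medium pot is below with its rim corners near (279,203), (351,198), (356,266) and (287,272), so it is turned a few degrees from the jaws.

```bash
python3 - <<'E'
from h import *
d,s=wrist()
X=cast(d,[(279,203),(351,198),(356,266),(287,272)],.058);c=X.mean(0);print(c.round(4))
e=[X[(k+1)%4]-X[k] for k in range(4)]
print([(round(np.linalg.norm(v),3),round(np.degrees(np.arctan2(v[1],v[0]))%90,1)) for v in e])
a=np.mean([np.degrees(np.arctan2(v[1],v[0]))%90 for v in e])-90; print(a); plan(c[0],c[1],.024,a)
E
```

```text
[ 0.4143 -0.1514  0.058 ]
[(np.float64(0.049), np.float64(61.1)), (np.float64(0.048), np.float64(62.4)), (np.float64(0.049), np.float64(62.3)), (np.float64(0.049), np.float64(62.1))]
-28.03905344085009
head -32.9 turn 4.9 shift [ 0.05 15.59 -0.02] rot [ 0.003 -0.61   0.   ]
head -32.9 turn -175.1 shift [ 0.05 15.59 -0.02] rot [-0.000e+00  2.189e+01  4.000e-03]
pos [ 0.4148 -0.1511  0.1799] q [-0.51  0.11  1.85  0.    1.18  0.07] F [ 0.5  0.2 -0.8] w 0.0857 t 7.25
```

```bash
python3 -m jog '[0,0,10,0,0,-0.61,0,0,0,15.5,0,0,-0.61,0,0,0,15.5,0,0,-0.61,0,0,0,15.5,0,0,-0.61,0,255,0,15.5,0,0,-0.61,0,255,0,15.5,0,0,-0.61,0,255,0,15.5,0,0,-0.61,0,255,0,15.5,0,0,-0.61,0,255,0,15.5,0,0,-0.61,0,255,0,15.5,0,0,-0.61,0]' 40
python3 -m jog '[255,0,-10,0,0,0,0,255,0,-10,0,0,0,0,255,0,-10,0,0,0,0,255,0,-10,0,0,0,0]'
python3 - <<'E'
from h import *
d,s=wrist(); cv2.imwrite("pics/w7.png",d["color"]); plan(.6428,.0685,.125,2.2)
E
```

```text
clock: 8.5
position: [0.4151, -0.1517, 0.0269]
ee_rot: [-0.364, 0.363, -0.605, 0.608]
contact_force: [0.1, 0.8, 5.9]
width: 0.0491
clock: 9.0
position: [0.4129, -0.1506, 0.1248]
ee_rot: [0.364, -0.364, 0.607, -0.606]
contact_force: [-0.9, 0.3, -1.4]
width: 0.0491
head -28.1 turn 30.3 shift [-30.15  -0.1   10.  ] rot [ 0.018 -3.786 -0.005]
head -28.1 turn -149.7 shift [-30.15  -0.1   10.  ] rot [6.0000e-03 1.8714e+01 2.4000e-02]
pos [ 0.4126 -0.1504  0.1242] q [-0.51  0.17  1.95 -0.    1.03 -0.02] F [-0.5  0.2 -0.8] w 0.0496 t 9.05
```

View pics/w7.png

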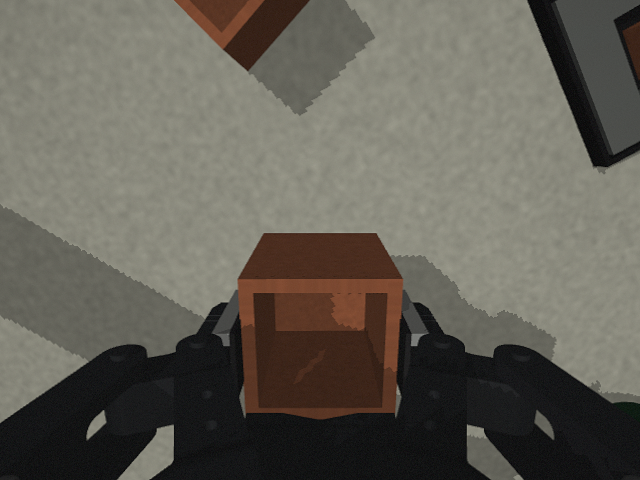

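The medium pot is held square in the jaws, with rim corners at about (238,279), (402,279), (398,413) and (246,413). I'll move it over the medium pocket.

```bash
python3 - <<'E'
from h import *
d,s=wrist()
R=Ro.from_quat(s["ee_rot"][[1,2,3,0]]).as_matrix()
X=cast(d,[(238,279),(402,279),(398,412),(244,412)],s["position"][2]+.032);c=X.mean(0);print((R.T@(c-s["position"])).round(4),np.linalg.norm(X[1]-X[0]),np.linalg.norm(X[2]-X[1]))
E
python3 -m jog '[255,-30.2,0,10,0,-3.79,0,255,-30.2,0,10,0,-3.79,0,255,-30.2,0,10,0,-3.79,0,255,-30.2,0,10,0,-3.79,0,255,-30.2,0,10,0,-3.79,0,255,-30.2,0,10,0,-3.79,0,255,-30.2,0,10,0,-3.79,0,255,-30.2,0,10,0,-3.79,0,255,-30.2,0,10,0,-3.79,0]'
python3 - <<'E'
from h import *
d,s=wrist(); cv2.imwrite("pics/w8.png",d["color"]); plan(.643,.069,.03,2.2)
E
```

```text
[-0.0021 -0.032   0.0009] 0.048494354998486276 0.046226463315264206
clock: 10.22
position: [0.6432, 0.0671, 0.1253]
ee_rot: [-0.509, 0.51, -0.491, 0.49]
contact_force: [-0.1, -0.5, -1.3]
width: 0.0494
head 2.1 turn 0.1 shift [-0.18  9.55 -0.04] rot [ 0.001 -0.006  0.002]
head 2.1 turn -179.9 shift [-0.18  9.55 -0.04] rot [-3.0000e-03  2.2494e+01  2.0000e-03]
pos [0.6435 0.0672 0.1255] q [-0.    0.45  1.5  -0.    1.19 -0.04] F [ 1.   0.7 -0.7] w 0.0498 t 10.28
```

View pics/w8.png

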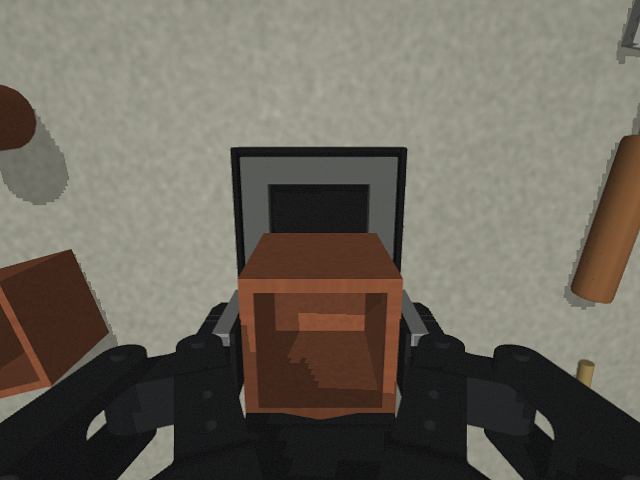

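The far pocket edge shows at (269..369, 184).

```bash
python3 - <<'E'
from h import *
d,s=wrist()
X=cast(d,[(269,184),(369,184)],.014); c=X.mean(0)+.033*np.array([.038,-1,0]); print(X.round(4),c.round(4))
plan(c[0],c[1]-.001,.030,2.2)
E
```

```text
[[0.6104 0.1016 0.014 ]
 [0.6744 0.104  0.014 ]] [0.6437 0.0698 0.014 ]
head 2.2 turn 0.0 shift [-0.14  9.56  0.  ] rot [-0.001 -0.005  0.001]
head 2.2 turn -180.0 shift [-0.14  9.56  0.  ] rot [-2.0000e-03  2.2495e+01 -2.0000e-03]
pos [0.6437 0.0674 0.1256] q [-0.    0.45  1.5  -0.    1.19 -0.04] F [-0.1  0.6 -1.5] w 0.0494 t 10.32
```

```bash
python3 -m jog '[255,0,5,0,0,0,0,255,0,9.5,0,0,0,0,255,0,9.5,0,0,0,0,255,0,9.5,0,0,0,0]'
python3 -m jog '[255,0,0.2,0,0,0,0,255,0,0.2,0,0,0,0,75,0,0.2,0,0,0,0,75,0,0.2,0,0,0,0,75,0,0.2,0,0,0,0,75,0,-5,0,0,0,0,75,0,-11,0,0,0,0,75,0,-15,0,0,0,0,75,0,-15,0,0,0,0,0,0,-15,0,0,0,0]'
python3 - <<'E'
from h import *
d,s=wrist(); cv2.imwrite("pics/w9.png",d["color"]); plan(.444,.0035,.19,16.5)
E
```

```text
clock: 10.82
position: [0.6442, 0.0679, 0.0307]
ee_rot: [0.51, -0.509, 0.49, -0.49]
contact_force: [-0.5, 0.2, -1.6]
width: 0.0496
clock: 12.08
position: [0.6435, 0.0683, 0.1795]
ee_rot: [-0.509, 0.51, -0.491, 0.49]
contact_force: [-0.3, -0.2, -0.8]
width: 0.0761
head 2.2 turn 14.3 shift [  5.7   -1.07 -20.15] rot [ 0.022 -1.784 -0.003]
head 2.2 turn -165.7 shift [  5.7   -1.07 -20.15] rot [4.0000e-03 2.0716e+01 3.2000e-02]
pos [0.6431 0.0683 0.1787] q [-0.    0.42  1.42 -0.    1.31 -0.04] F [-0.7 -0.5 -1. ] w 0.0829 t 12.12
```

View pics/w9.png

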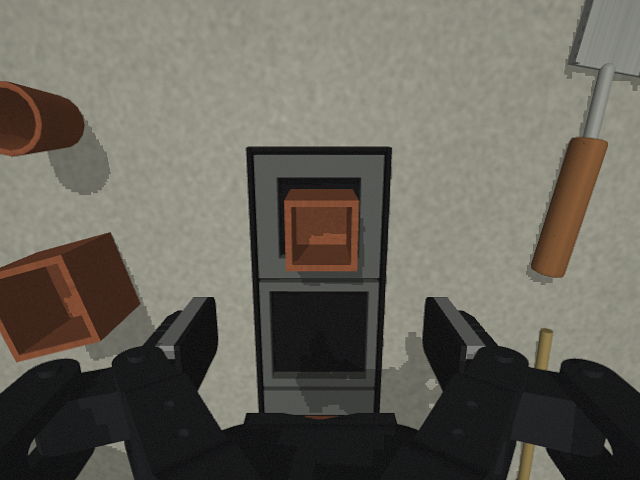

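The medium pot is in its pocket, with its rim at (286..357, 199..270). Next is the large pot, at the left edge of the view.

```bash
python3 - <<'E'
from h import *
d,s=wrist()
print("M rim",cast(d,[(286,199),(357,199),(357,270),(286,270)],.061).mean(0).round(4))
X=cast(d,[(271,292),(368,292)],.014);print("pL far edge",X.round(4))
E
python3 -m jog '[0,5.7,-1,-20.2,0,-1.78,0,0,5.7,-1,-20.2,0,-1.78,0,0,5.7,-1,-20.2,0,-1.78,0,0,5.7,-1,-20.2,0,-1.78,0,0,5.7,-1,-20.2,0,-1.78,0,0,5.7,-1,-20.2,0,-1.78,0]'
python3 - <<'E'
from h import *
d,s=wrist(); cv2.imwrite("pics/w10.png",d["color"]); plan(.444,.0035,.027,16.5)
print(proj(d,[[.444,.0035,.066]]))
E
```

```text
M rim [0.6447 0.0685 0.061 ]
pL far edge [[0.605  0.0061 0.014 ]
 [0.6859 0.0094 0.014 ]]
clock: 12.92
position: [0.4455, 0.0036, 0.1898]
ee_rot: [0.567, -0.566, 0.423, -0.423]
contact_force: [-0.0, -0.1, 0.4]
width: 0.0856
head 16.5 turn 0.0 shift [-0.03 16.28 -0.17] rot [-0.001 -0.002 -0.001]
head 16.5 turn -180.0 shift [-0.03 16.28 -0.17] rot [ 2.0000e-03  2.2498e+01 -1.0000e-03]
pos [0.4458 0.0036 0.1898] q [-0.15  0.11  1.83  0.    1.2  -0.44] F [ 0.4  0.  -1.1] w 0.0854 t 12.97
[[316.52106899 232.55164288]]
```

View pics/w10.png

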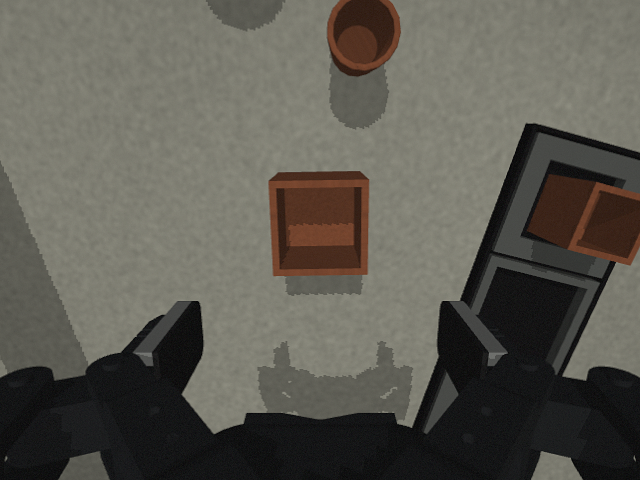

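The large pot lies below with rim corners near (269,181), (368,180), (367,275) and (273,276). It is square to the jaws.

```bash
python3 - <<'E'
from h import *
d,s=wrist()
X=cast(d,[(269,181),(368,180),(367,275),(273,276)],.066);c=X.mean(0);print(c.round(4))
e=[X[(k+1)%4]-X[k] for k in range(4)]
a=np.mean([np.degrees(np.arctan2(v[1],v[0]))%90 for v in e]); print(a,[round(np.linalg.norm(v),3) for v in e]); plan(c[0],c[1],.028,a)
E
```

```text
[0.4454 0.0062 0.066 ]
17.190270317174722 [np.float64(0.066), np.float64(0.068), np.float64(0.067), np.float64(0.068)]
head 16.5 turn 0.7 shift [-0.25 16.18  0.03] rot [ 0.    -0.087 -0.001]
head 16.5 turn -179.3 shift [-0.25 16.18  0.03] rot [2.0000e-03 2.2413e+01 1.0000e-03]
pos [0.4458 0.0037 0.1898] q [-0.15  0.11  1.83  0.    1.2  -0.44] F [0.5 1.  0.4] w 0.0856 t 13.03
```

```bash
python3 -m jog '[0,-0.2,6,0,0,-0.05,0,0,-0.2,10,0,0,-0.05,0,0,-0.2,13,0,0,-0.05,0,0,-0.2,16.1,0,0,-0.05,0,0,-0.2,16.1,0,0,-0.05,0,255,-0.2,16.1,0,0,-0.05,0,255,-0.2,16.1,0,0,-0.05,0,255,-0.2,16.1,0,0,-0.05,0,255,-0.2,16.1,0,0,-0.05,0,255,-0.2,16.1,0,0,-0.05,0,255,-0.2,16.1,0,0,-0.05,0]' 45
python3 -m jog '[255,0,-5,0,0,0,0,255,0,-10,0,0,0,0,255,0,-10,0,0,0,0,255,0,-10,0,0,0,0]'
python3 - <<'E'
from h import *
d,s=wrist(); cv2.imwrite("pics/w11.png",d["color"]); plan(.6472,-.035,.128,2.2)
E
```

```text
clock: 14.4
position: [0.4446, 0.0053, 0.0301]
ee_rot: [0.568, -0.568, 0.421, -0.422]
contact_force: [-0.5, 0.4, 6.9]
width: 0.0674
clock: 14.9
position: [0.443, 0.0055, 0.1286]
ee_rot: [-0.568, 0.568, -0.422, 0.421]
contact_force: [-0.6, -0.2, -1.3]
width: 0.0675
head 16.9 turn -14.7 shift [ 9.82 -0.06 18.41] rot [ 0.021  1.833 -0.006]
head 16.9 turn 165.3 shift [ 9.82 -0.06 18.41] rot [-9.0000e-03 -2.0667e+01 -3.0000e-02]
pos [0.4425 0.0056 0.128 ] q [-0.14  0.17  1.93 -0.    1.04 -0.44] F [-0.  -0.9 -1.4] w 0.0674 t 14.95
```

View pics/w11.png

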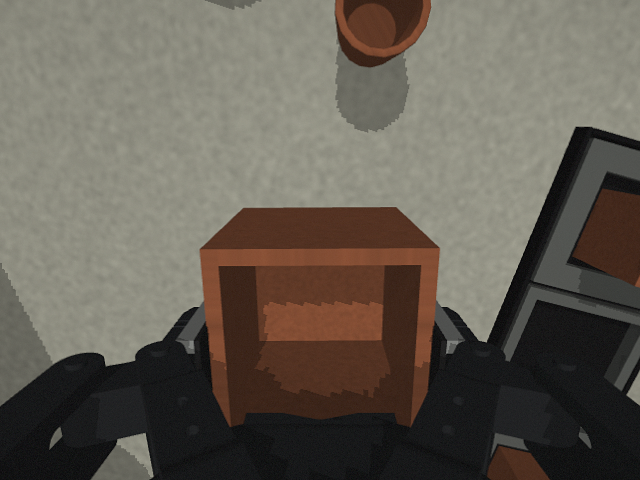

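The large pot is held square, with its far rim edge at (201..439, 249). I'll carry it over the large pocket.

```bash
python3 - <<'E'
from h import *
d,s=wrist()
R=Ro.from_quat(s["ee_rot"][[1,2,3,0]]).as_matrix()
X=cast(d,[(201,249),(439,248)],s["position"][2]+.0375);print((X-s["position"])@R)
E
python3 -m jog '[255,9.8,0,18.4,0,1.84,0,255,9.8,0,18.4,0,1.84,0,255,9.8,0,18.4,0,1.84,0,255,9.8,0,18.4,0,1.84,0,255,9.8,0,18.4,0,1.84,0,255,9.8,0,18.4,0,1.84,0,255,9.8,0,18.4,0,1.84,0]'
python3 - <<'E'
from h import *
d,s=wrist(); cv2.imwrite("pics/w12.png",d["color"]); plan(.6472,-.0355,.033,2.2)
E
```

```text
[[-0.03537824 -0.03736823 -0.03200658]
 [-0.03568511 -0.0375508   0.03347537]]
clock: 15.88
position: [0.6468, -0.0345, 0.1291]
ee_rot: [-0.509, 0.51, -0.491, 0.49]
contact_force: [0.1, -0.4, -0.7]
width: 0.067
head 2.2 turn 0.0 shift [0.09 9.64 0.01] rot [ 0.006 -0.005 -0.001]
head 2.2 turn -180.0 shift [0.09 9.64 0.01] rot [1.0000e-03 2.2495e+01 1.0000e-02]
pos [ 0.6472 -0.0346  0.1294] q [-0.16  0.45  1.49 -0.    1.2  -0.2 ] F [ 0.4  0.  -1.4] w 0.0676 t 15.93
```

View pics/w12.png

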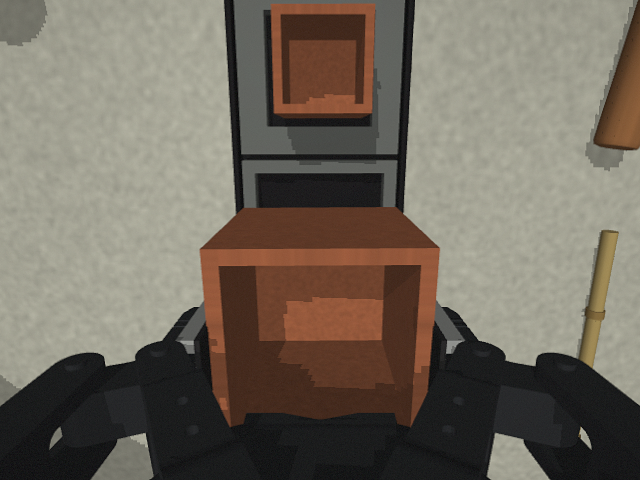

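The large pocket's far edge shows at (257..383, 173), centred on the pot. I'll lower it.

```bash
python3 -m jog '[255,0.15,5,0,0,0,0,255,0.15,9.5,0,0,0,0,255,0.15,9.5,0,0,0,0,255,0.15,9.5,0,0,0,0]'
python3 -c "
from h import *
plan(.6472,-.036,.033,2.2)"
```

```text
clock: 16.42
position: [0.6482, -0.0363, 0.0348]
ee_rot: [-0.509, 0.509, -0.49, 0.491]
contact_force: [0.3, -0.7, -2.3]
width: 0.0674
head 2.2 turn 0.0 shift [-0.04  0.18 -0.1 ] rot [-0.001 -0.005  0.001]
head 2.2 turn -180.0 shift [-0.04  0.18 -0.1 ] rot [-1.0000e-03  2.2495e+01 -1.0000e-03]
pos [ 0.6482 -0.0363  0.0348] q [-0.16  0.54  1.6  -0.    1.   -0.2 ] F [ 0.3 -0.7 -2.3] w 0.0674 t 16.43
```

```bash
python3 -m jog '[255,0,0.2,0,0,0,0,255,0,0.25,0,0,0,0,0,0,0.25,0,0,0,0,0,0,0.25,0,0,0,0,0,0,0.25,0,0,0,0,0,0,0.25,0,0,0,0,0,0,0.25,0,0,0,0,0,0,-3,0,0,0,0,0,0,-8,0,0,0,0,0,0,-13,0,0,0,0,0,0,-18,0,0,0,0,0,0,-18,0,0,0,0]'
python3 - <<'E'
from h import *
d,s=wrist(); cv2.imwrite("pics/w13.png",d["color"]); plan(.45,-.035,.2,2.2)
E
```

```text
clock: 17.92
position: [0.6513, -0.0369, 0.2197]
ee_rot: [0.511, -0.507, 0.487, -0.494]
contact_force: [0.2, 0.1, -0.9]
width: 0.0857
head 2.2 turn 0.0 shift [ -0.91   1.58 -19.95] rot [-0.035 -0.006  0.008]
head 2.2 turn -180.0 shift [ -0.91   1.58 -19.95] rot [-1.2000e-02  2.2494e+01 -5.4000e-02]
pos [ 0.6496 -0.0366  0.2167] q [-0.16  0.4   1.36 -0.    1.38 -0.2 ] F [ 0.2 -0.4 -0.2] w 0.0851 t 17.98
```

View pics/w13.png

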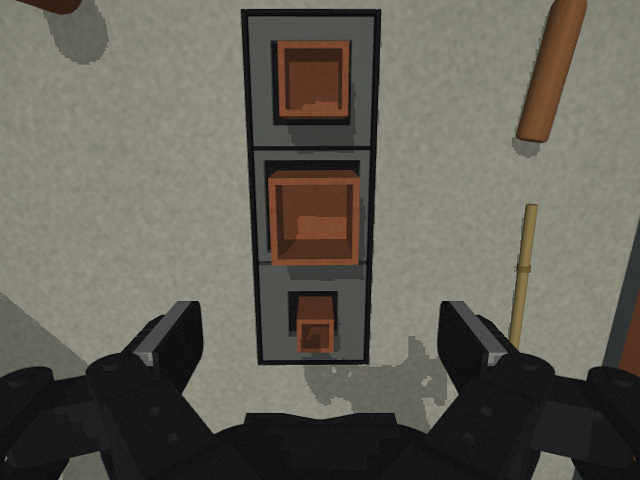

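All three pots are in their pockets. I'll retreat so the tray is clear in the scene and top views.

```bash
python3 -m jog '[0,18,0,-25,0,0,0,0,18,0,-25,0,0,0,0,18,0,-25,0,0,0,0,18,0,-25,0,0,0,0,18,0,-25,0,0,0,0,18,0,-25,0,0,0,0,18,0,-25,0,0,0]'
python3 - <<'E'
from h import *
t=get_image("top"); s=get_image("scene")
cv2.imwrite("pics/t14.png",t["color"])
cv2.imwrite("pics/tc14.png",cv2.resize(t["color"][145:205,260:410],None,fx=5,fy=5,interpolation=cv2.INTER_CUBIC))
cv2.imwrite("pics/s14.png",cv2.resize(s["color"][210:350,200:400],None,fx=3.8,fy=3.8,interpolation=cv2.INTER_CUBIC))
hsv=cv2.cvtColor(t["color"],cv2.COLOR_BGR2HSV)
n,l,st,c=cv2.connectedComponentsWithStats(cv2.inRange(hsv,(0,90,30),(14,255,255)))
for i in range(1,n):
    if st[i,4]>60: print(st[i],c[i].round(1))
E
```

```text
clock: 18.85
position: [0.4053, -0.2253, 0.2134]
ee_rot: [0.509, -0.509, 0.491, -0.49]
contact_force: [0.6, 0.2, -0.4]
width: 0.0857
[  15    0  625   13 4610] [342.9   3.5]
[265  94  43  14 413] [285.7 100.6]
[ 319  153   31   36 1022] [333.7 170.4]
[280 160  23  27 578] [290.9 172.6]
[368 162  17  18 275] [375.7 170.4]
[251 248  20  19 314] [260.6 257.1]
[174 275  33  28 709] [189.6 288.3]
[   0  361   65   66 3371] [ 31.7 393.7]
```

View pics/t14.png

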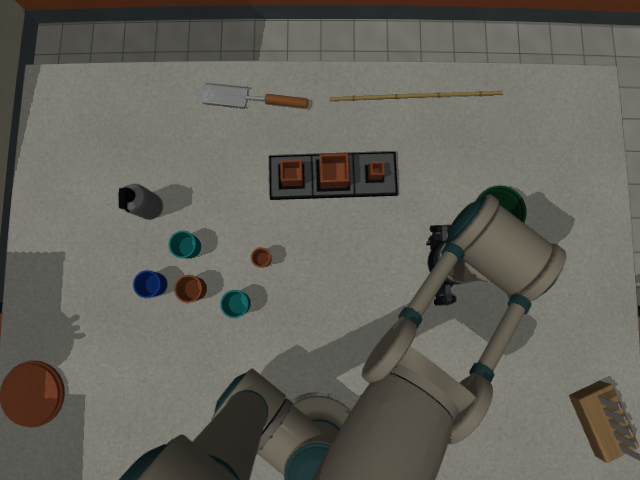

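View pics/tc14.png

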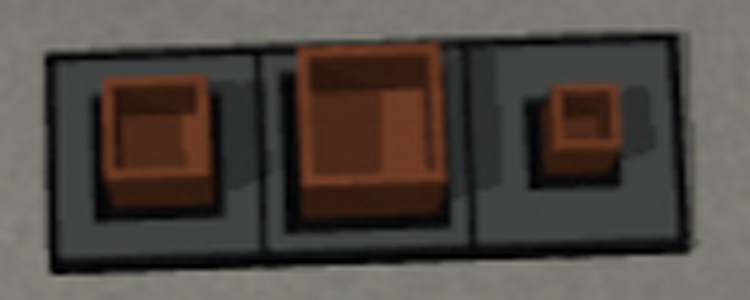

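View pics/s14.png

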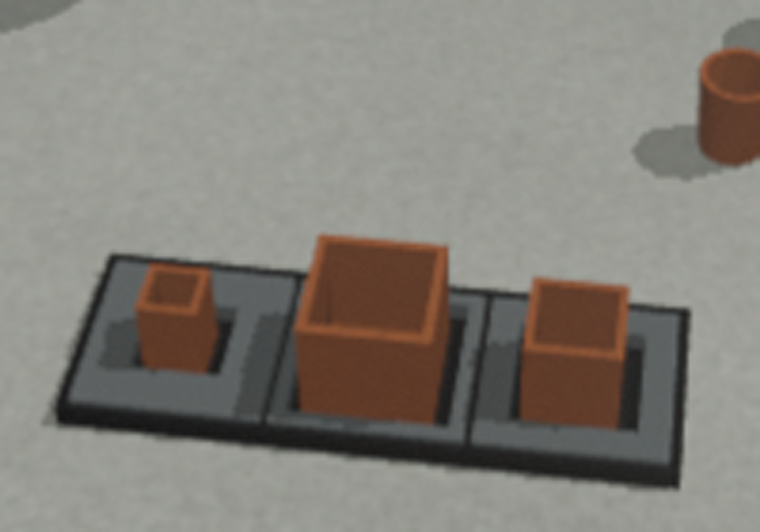

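The round pots haven't moved: their centroids are still (260.6,257.1) and (189.6,288.3). As a quick two-view check, I'll cast the rims at seated height from the top and scene views and see whether they agree.

```bash
python3 - <<'E'
from h import *
t=get_image("top"); s=get_image("scene")
P={"L":(.069,[(298,47),(440,44),(445,180),(302,186)],[(319,236),(449,246),(435,340),(297,330)],(.6472,-.035)),
"M":(.061,[(103,78),(208,76),(213,175),(104,180)],[(533,279),(629,288),(626,355),(523,346)],(.6433,.069)),
"S":(.053,[(553,87),(620,85),(621,146),(546,150)],[(148,264),(211,269),(206,315),(137,308)],(.6513,-.1395))}
for k,(z,a,b,c) in P.items():
    A=cast(t,np.array(a)/5+(260,145),z).mean(0)[:2]; B=cast(s,np.array(b)/3.8+(200,210),z).mean(0)[:2]
    print(k,"top",((A-c)*1000).round(1),"scene",((B-c)*1000).round(1),"mm from pocket")
T,S=t["color"],s["color"]
cv2.imwrite("pics/s15.png",S)
E
```

```text
L top [ 2.2 -2.5] scene [1.6 1.5] mm from pocket
M top [ 1.5 -4.2] scene [ 1.  -0.1] mm from pocket
S top [ 1.6 -1.7] scene [1.5 2. ] mm from pocket
```

View pics/s15.png

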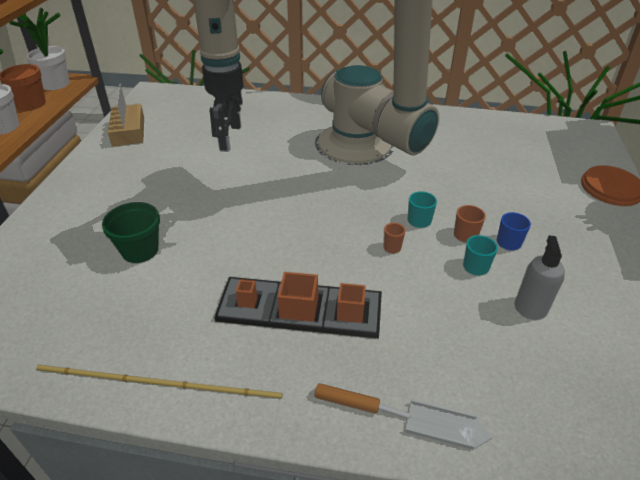

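The scene view agrees. All pots stand in their pockets, the glazed pot at (133,232), the mister at (537,290) and the round pots are unmoved, and the arm is clear.

```bash
python3 -c "
from rig import sign_off; print(sign_off())"
```

```text
the job is handed in; nothing more can be done
None
```

I put the three square pots in the tray pockets of their own size (small, then medium, then large), backed the arm away and handed in the job at about 19 s of the 83 s allowed. The hand-in gives no verdict, so what follows rests on my own checks.

- **Placement:** with each rim cast at its seated height, the top and scene views put all three pots within about 4.5 mm of their pocket centres. The limit is 11 mm.
- **Fully down:** the two views agree to within 1 mm across the row, which fits pots standing upright on the tray floor. I did not measure height or tilt separately.
- **Disagreement:** along the row the two views differ by about 4 mm, more than the 2 mm calibration. The medium pot reads 4.2 mm off from the top and 0.1 mm off from the scene. Both are well inside the limit.
- **Things left alone:** the round pots' positions in the top view shifted by at most 0.1 pixel. The glazed pot and mister look unmoved and upright in the scene view.
- **Forces:** the highest wrist force I read was about 7 N, when the jaws closed on a pot. At hand-in the arm was touching nothing.

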